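# Lay a knife block on its side against the bench stop

### The arm

A 7-joint arm with a two-finger parallel gripper is mounted at the origin on the work surface. World frame = base frame: x ahead of the robot, y to its left, z up, the work surface at z = 0. Lengths are in m, angles in rad, forces in N, time in s.
With the tool pointing down it reaches from about 0.4 to 0.925 m from the base axis. Payload 4.1 kg.
Tool frame: the origin (TCP) lies midway between the tips of the shut fingers; the grasp point (between the pads) lies 19 mm behind it (ctrl.tcp_to_grasp is the distance from the TCP to the grasp point, in m); z points along the fingers, y is the line along which they close (so a half turn about z gives the same grasp; the last joint's range is limited). The gripper opens to 85 mm and grips with 20 to 120 N. Pads are 22 mm wide; open, the fingers measure 114 mm over their backs; the gripper's body (76 mm by 85 mm) begins 54 mm behind the grasp point. The pads swing forward as they close: fully open they stand 13 mm farther back than shut.
Start: joints at [1.224, 0.398, 0.045, 1.537, -0.019, 1.207, -0.051], TCP at [0.159, -0.63, 0.231] pointing down, gripper open.
Joint ranges: [-2.82, 2.82], [-0.49, 2.23], [-1.37, 1.46], [0, 2.46], [-1.36, 4.5], [0.23, 2], [-2.94, 2.94]. Speed limits (rad/s): [2.57, 2.57, 3.14, 3.14, 3.14, 3.14, 3.14].

### API

Orientations are given as a unit quaternion [w, x, y, z].
In Python, from cell import ctrl, eyes, job gives the robot as it stands.
- The arm moves only by the tool move_arm, never from a script. Its argument "deltas" is a list of rows, each a list of 5 numbers: the shift along the world's x, y, z in mm, then the turn about the world's z in rad, then the opening, from -1 (shut) to 1 (fully open). A call has 1 to 8 rows; each row is the pose to reach, as a shift and turn from the pose commanded when the call began; what a row does not reach only later rows make up. A row lasts 1/10 s, in which the tool goes at most 50 mm and 8.59 degrees, less where a joint would pass 70% of its speed; a pose out of reach is approached as far as the arm can. A call with a gripper value outside its range is refused whole. The fingers move at their own pace and stop on an object; the grip force is fixed at half the most. Time passes only in rows, so rows that repeat a pose let the fingers close. It gives the time, the measured TCP pose, the force, the opening and the grip force at its end, in the units of the state.
- ctrl.read_state(): the state, without advancing time (a new reading comes with each control period).
- eyes.read_camera(name): name is "scene" or "side" or "wrist"; returns a dict with "image" (480x640x3 uint8, blue, green, red), "fx", "fy", "cx", "cy" (pixels), "world_from_camera" (4x4, takes a point from camera to world coordinates). Camera axes: x right, y down, z forward; pixel columns grow to the right and rows downward; lengths in m; the calibration is good to about 2 mm. A picture is of the moment at which its call begins. There is no depth.
- job.hand_in(): hands the job in; it is judged then, once.
The state is a dict: "time": time; "joint_pos": joint angles; "qd": joint speeds; "tau": joint torques, N m; "ee_pos": TCP position; "orientation": TCP orientation; "ft_force": force on the tool from outside, world axes, zero at the start; "wrist_torque": the same for the moment, N m; "opening": opening from 0.0 (shut) to 1.0 (fully open); "grasp_force": force on a finger pad.
Only numpy, scipy, OpenCV 4.12 (cv2) and the standard library are available. Lean on these libraries where they do the work, as an engineer would, in place of code of your own. Each camera call takes 0.05 s, during which the arm holds its last target. There are 200 camera calls.

### The job

The tall, open-topped walnut knife block is to be sanded next. Using only the fingertips, without gripping it or lifting it off the board, tip it over away from the stop of the sanding board and let it down gently onto its side on the leather; it must not drop. Then push it along the board until its base sits square and snug against the stop, and leave everything else on the bench where it is.

Things in the scene. Friction and masses are not known exactly. Their poses are not given: they have to be found in the camera images.
- block: The knife block: hollow square walnut box with two pale stripes near its foot, closed base, open top: 90 x 90 mm outside, 220 mm tall, walls and base 8 mm (mouth 74 x 74 mm inside), 0.3 to 0.6 kg. Starts upright, loose, up to 6.5 degrees out of square with the stop. Tips over by itself past about 25 degrees. Origin: centre of its underside; z from base to mouth, x and y square to its sides.
- rim (a point): Centre of the block's open mouth, 220 mm from its base along its z.
- board: The fixed sanding board, plywood faced with brown leather, top 18 mm above the bench. x runs along it towards the stop, y across it. Origin at bench height under the middle of the block's lane; it reaches from x = -250 to +210 mm and y = -90 to +170 mm. The stop: a pale hardwood bar across its +x end, face at x = +180 mm, top 50 mm above the leather.
- stop (a point): Point on the stop's face, at leather height, in the middle of the lane (y = 0 of the board).
- sander: Bystander: cork sanding block with red paper, 115 x 65 x 28 mm, lying on the leather beside the lane. Origin under its centre.
- wax: Bystander: blue wax tin with metal lid, 76 mm across, 58 mm tall, standing on the bench on the robot's side of the board. Origin under its centre.
- oil: Bystander: amber glass oil bottle, 54 mm across, 150 mm tall, standing on the bench beyond the board. Origin under its centre.
- knife: Bystander: finished knife lying flat, 275 mm long. Origin at its brass guard, on the bench.
- antler: Bystander: piece of antler, about 240 mm long, lying on the bench. Origin under its middle.
- scales: Bystander: pair of wooden handle scales, one on the other, 130 x 42 x 20 mm. Origin under their centre.
- hammer: Bystander: hammer lying flat, 260 mm long. Origin under its middle.

How it is judged:
At the end, for the whole second after the job is handed in: The block lies at rest flat on its side on the leather (within about 3 degrees), mouth away from the stop, its base within 6 mm of the stop's face, square to it within 4 degrees, and within 70 mm of the middle of the lane (angle between block's own z axis and vertical between 1.51 and 1.63 rad and height (world z) of each of block, rim below 0.069 m and x of block in the frame of board between 0.174 and 0.184 m and x of rim in the frame of board below 0 m and y of block in the frame of board between -0.07 and 0.07 m and angle between the z axis of block and the x axis of board, either way round below 0.07 rad and linear speed of block below 0.01 m/s and angular speed of block below 0.05 rad/s); the robot touches nothing.
It fails at once if the block falls or is knocked over instead of being let down (turns faster than 3.5 rad/s) (angular speed of block above 3.5 rad/s).
It fails at once if the block is lifted off the board (by about 15 mm or more) (height (world z) of block above 0.08 m or height (world z) of rim above 0.258 m or (angle between block's own z axis and vertical above 0.6 rad and height (world z) of rim above 0.242 m) or (angle between block's own z axis and vertical above 0.9 rad and height (world z) of rim above 0.205 m) or (angle between block's own z axis and vertical above 1.2 rad and height (world z) of rim above 0.155 m) or (angle between block's own z axis and vertical above 1.4 rad and height (world z) of rim above 0.116 m) or (angle between block's own z axis and vertical below 0.5 rad and height (world z) of block above 0.055 m)).
It fails at once if the block is gripped, or rammed hard (the fingers press on it with more than 35 N in all) (contact force between the fingers and block above 35 N).
It fails at once if a bystander is moved by more than 15 mm (distance of any of sander, wax, oil, knife, antler, scales, hammer from where it was at the start of the episode above 0.015 m).
It fails at once if the oil bottle or the wax tin is tipped (angle between any of oil, wax's own z axis and vertical above 0.25 rad).
It also fails if it takes over 72 s, if anything falls off the work surface, if the arm or the gripper's body presses on something with over 40 N, if the wrist force passes 120 N, or if a joint passes its speed limit or range.

## Working session

There is one attempt and no reset: what is moved stays moved. The work goes in short steps, Python scripts to look and compute and a tool call to move; the robot and the scene stay as the last step left them, time stands still between calls to the robot, and variables do not carry over. Pictures are saved under pics/ and viewed, at most 10 in all, crops included, and the job is handed in when it is done.

Besides the shell and the picture viewer there is one more tool, called after "Emit:" by a JSON object that holds its "fn" and its "kwargs". move_arm: Moves the arm, as the interface text tells. Its arguments: {"type":"object","properties":{"deltas":{"type":"array","items":{"type":"array","items":{"type":"number"}}}},"required":["deltas"]}

```bash
ls; mkdir -p pics
python3 - <<'E'
from cell import ctrl,eyes,job
import cv2,numpy as np
s=ctrl.read_state();print(s)
for n in("scene","side"):
    c=eyes.read_camera(n);cv2.imwrite(f"pics/{n}0.png",c["image"]);print(n,c["fx"],c["fy"],c["cx"],c["cy"],np.round(c["world_from_camera"],4).tolist())
    np.savez(f"{n}0.npz",**c)
E
```

```text
pics
{'time': 0.0, 'joint_pos': array([ 1.22401024,  0.39918142,  0.04503525,  1.53787623, -0.0187271 ,
        1.20690108, -0.05070446]), 'qd': array([-0.0001167 , -0.00193593,  0.0005935 , -0.00071882, -0.00096806,
       -0.00162814,  0.0002054 ]), 'tau': array([-1.07551725e-03, -4.75139165e+01,  1.36443079e+00, -2.54221916e+01,
        1.15786502e-02,  9.44210828e-03,  2.82385793e-05]), 'ee_pos': array([ 0.15929086, -0.62952598,  0.230272  ]), 'orientation': array([-9.56399441e-04,  9.92328621e-01,  1.23624282e-01, -1.74281046e-04]), 'ft_force': array([ 0.37627914,  0.15872194, -0.14092478]), 'wrist_torque': array([-0.01733001, -0.05865874,  0.0255687 ]), 'grasp_force': 0.0, 'opening': 0.9988446854208008}
scene 578.3360093725726 578.3360093725726 320.70890584667205 233.7322799763975 [[0.8523, 0.3828, -0.3565, 1.1761], [0.5231, -0.6251, 0.5793, -0.9549], [-0.001, -0.6802, -0.733, 1.3615], [0.0, 0.0, 0.0, 1.0]]
side 583.7098459761686 583.7098459761686 325.0032383976527 243.63029998799277 [[0.8985, -0.3116, 0.3092, 0.0541], [-0.4386, -0.6662, 0.6032, -1.0234], [0.018, -0.6776, -0.7352, 1.4664], [0.0, 0.0, 0.0, 1.0]]
```

View pics/scene0.png

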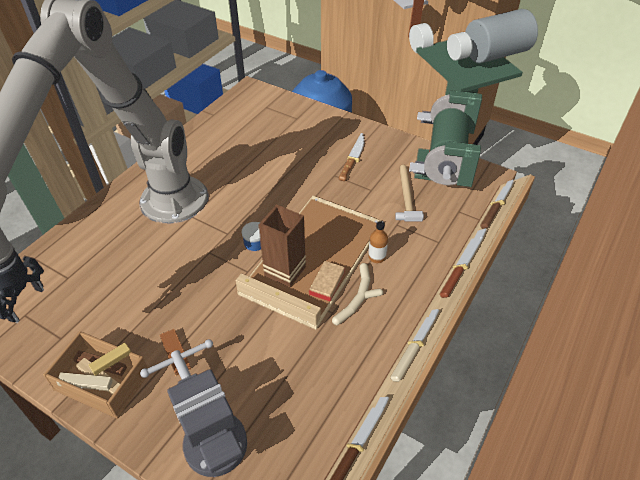

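View pics/side0.png

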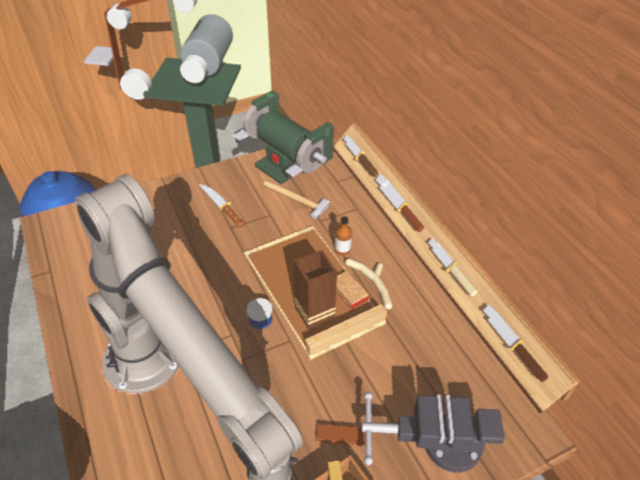

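The scene view shows the block at about (283,245), the stop bar from (238,285) to (325,315), and the sander at (327,280). The side view shows the block at about (315,285) and the stop at about (345,330). I'll crop both for corner picking.

Run:
```python
import cv2,numpy as np
for n,(x,y) in dict(scene=(225,190),side=(235,225)).items():
    im=cv2.imread(f"pics/{n}0.png")[y:y+145,x:x+180]
    cv2.imwrite(f"pics/{n}0c.png",cv2.resize(im,None,fx=4,fy=4,interpolation=cv2.INTER_CUBIC))
```

```text
(no output)
```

View pics/scene0c.png

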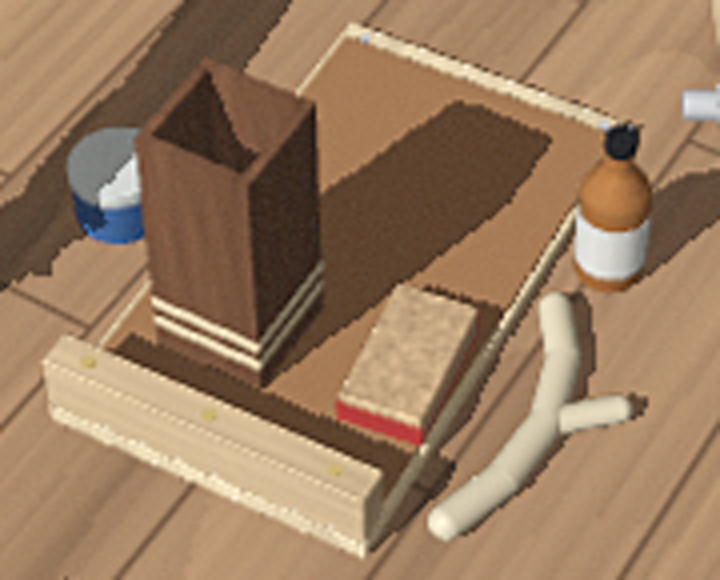

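View pics/side0c.png

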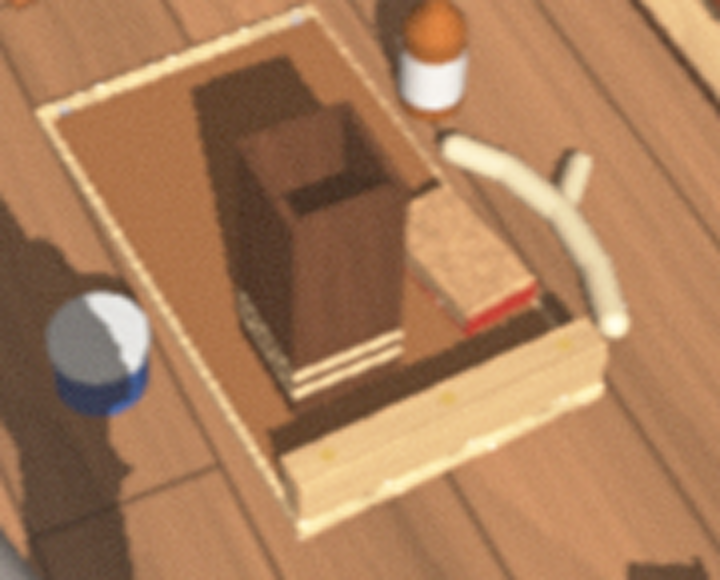

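The crops show the block's four rim corners clearly in both views. In the scene crop they are (208,60), (316,104), (248,178) and (138,138). In the side crop they are (236,145), (345,103), (412,185) and (292,215). The stop's top edges and the board's far corners are also visible, and the sander lies to the right of the lane.

```bash
cat > h.py <<'E'
import numpy as np
def ray(c,uv):
    W=c["world_from_camera"];d=W[:3,:3]@np.array([(uv[0]-c["cx"])/c["fx"],(uv[1]-c["cy"])/c["fy"],1]);return W[:3,3],d
def onz(c,uv,z):
    o,d=ray(c,uv);return o+d*(z-o[2])/d[2]
def tri(c1,u1,c2,u2):
    A=[];b=[]
    for c,u in((c1,u1),(c2,u2)):
        o,d=ray(c,u);d=d/np.linalg.norm(d);P=np.eye(3)-np.outer(d,d);A.append(P);b.append(P@o)
    return np.linalg.lstsq(np.vstack(A),np.hstack(b),rcond=None)[0]
E
python3 - <<'E'
import numpy as np
from h import *
S=dict(np.load("scene0.npz"));D=dict(np.load("side0.npz"))
so=np.array([225,190]);do=np.array([235,225])
s=lambda p:np.array(p)/4+so
d=lambda p:np.array(p)/4+do
# same physical order: label by (wax side/robot side = R, far = F), (stop side = S, away = A)
T={"RS":((138,138),(292,215)),"FS":((248,178),(412,185)),"FA":((316,104),(345,103)),"RA":((208,60),(236,145)),
 "bR":((350,25),(38,108)),"bF":((632,125),(312,8)),"sRi":((62,337),(280,458)),"sRo":((45,365),(290,490)),"sFi":((382,468),(588,320)),"sFo":((365,497),(605,352)),
 "waxtop":((120,160),(98,333)),}
for k,(a,b) in T.items():
    z=.238 if k in("RS","FS","FA","RA") else .018 if k[0]=="b" else .068 if k[0]=="s" else .058
    print(k,*np.round([tri(S,s(a),D,d(b)),onz(S,s(a),z),onz(D,d(b),z)],4).tolist())
E
```

```text
RS [0.4707, -0.1192, 0.2395] [0.4715, -0.124, 0.238] [0.4721, -0.1123, 0.238]
FS [0.5574, -0.1215, 0.2406] [0.5551, -0.1159, 0.238] [0.5578, -0.1232, 0.238]
FA [0.5523, -0.0288, 0.2303] [0.5563, -0.0345, 0.238] [0.549, -0.0356, 0.238]
RA [0.4655, -0.0332, 0.2318] [0.4692, -0.0375, 0.238] [0.4633, -0.0388, 0.238]
bR [0.4054, 0.2464, 0.0129] [0.4089, 0.2395, 0.018] [0.4044, 0.2443, 0.018]
bF [0.6635, 0.2624, 0.0109] [0.6657, 0.2591, 0.018] [0.6599, 0.2531, 0.018]
sRi [0.4303, -0.1823, 0.0628] [0.4339, -0.1876, 0.068] [0.4292, -0.1834, 0.068]
sRo [0.4287, -0.2025, 0.051] [0.439, -0.2143, 0.068] [0.4244, -0.2104, 0.068]
sFi [0.6888, -0.1666, 0.0652] [0.6893, -0.1654, 0.068] [0.6869, -0.1712, 0.068]
sFo [0.6892, -0.1911, 0.0581] [0.692, -0.1918, 0.068] [0.6837, -0.202, 0.068]
waxtop [0.357, -0.0142, 0.0517] [0.3606, -0.0174, 0.058] [0.3556, -0.0199, 0.058]
```

Measured so far:
- **Board:** its x axis is about (0.06, -0.998) in world, and the stop point is about (0.520, -0.179).
- **Block:** the centre is about (0.512, -0.078) and the yaw about 0.04. The sizes agree with those given.

My plan is to straddle the stop-side wall loosely, one finger in the mouth and one outside. I'll tip the block with the outer finger and let it down with the inner one.

Emit:
{"fn": "move_arm", "kwargs": {"deltas": [[0,0,50,0,-0.3],[0,0,100,0,-0.3],[30,40,100,-0.1,-0.3],[60,80,100,-0.2,-0.3],[90,120,100,-0.2,-0.3],[120,160,100,-0.2,-0.3],[150,200,100,-0.2,-0.3],[180,240,100,-0.2,-0.3]]}}

```text
time: 0.9
ee_pos: [0.3401, -0.3882, 0.331]
orientation: [-0.0, 1.0, 0.024, -0.0]
ft_force: [0.7, 0.9, 0.2]
opening: 0.349
grasp_force: 0.0
```

Emit:
{"fn": "move_arm", "kwargs": {"deltas": [[30,45,0,0,-0.3],[58,90,0,0,-0.3],[87,135,0,0,-0.3],[116,180,0,0,-0.3],[145,225,0,0,-0.3],[174,271,0,0,-0.3],[174,271,0,0,-0.3],[174,271,0,0,-0.3]]}}

```text
time: 1.7
ee_pos: [0.5149, -0.1144, 0.3309]
orientation: [-0.001, 1.0, 0.028, -0.0]
ft_force: [-0.5, -1.2, -0.1]
opening: 0.349
grasp_force: 0.0
```

Run:
```python
from cell import ctrl,eyes
import cv2,numpy as np
s=ctrl.read_state();print(s["time"],s["ee_pos"],s["orientation"],s["opening"],s["joint_pos"],s["ft_force"])
c=eyes.read_camera("wrist");cv2.imwrite("pics/w1.png",c["image"]);np.savez("w1.npz",**c)
print(c["world_from_camera"].round(3))
```

```text
1.7 [ 0.51485545 -0.11436494  0.33086943] [-1.07764682e-03  9.99606214e-01  2.80402297e-02 -2.97770210e-05] 0.3487259983493808 [ 0.48325423  0.13033843 -0.38413623  1.67142537  0.0477594   1.34981486
 -1.42313192] [-0.49693988 -1.16642445 -0.14129084]
[[ 0.057 -0.963 -0.263  0.581]
 [-0.998 -0.055 -0.012 -0.11 ]
 [-0.003  0.263 -0.965  0.473]
 [ 0.     0.     0.     1.   ]]
```

View pics/w1.png

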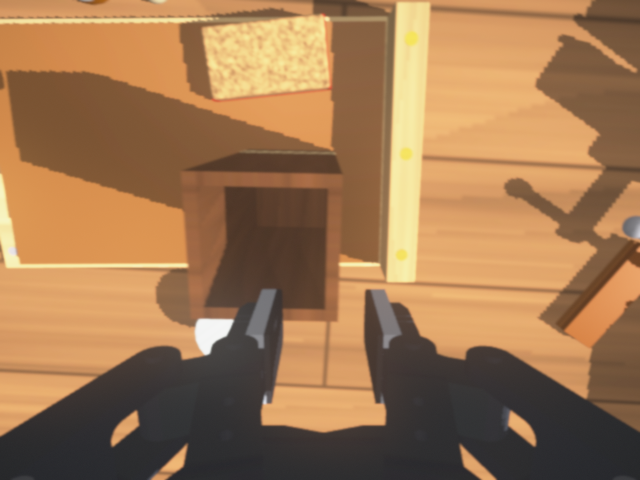

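The wrist view shows the rim corners at about (182,170), (344,174), (338,319) and (192,320). The stop's inner edge runs from (394,3) to (386,282).

Run:
```python
import numpy as np
from h import *
c=dict(np.load("w1.npz"))
for p in[(182,170),(344,174),(338,319),(192,320)]:print(p,onz(c,p,.238).round(4))
for p in[(397,3),(387,282)]:print(p,onz(c,p,.068).round(4))
for p in[(0,18),(205,17),(325,16),(211,102),(332,88)]:print(p,onz(c,p,.018 if p[0]<1 else .046).round(4))
# oil from scene crop
S=dict(np.load("scene0.npz"));print("oil",onz(S,(225+608/4,190+272/4),.0).round(3))
```

```text
(182, 170) [ 0.5522 -0.0328  0.238 ]
(344, 174) [ 0.5551 -0.1226  0.238 ]
(338, 319) [ 0.4671 -0.1251  0.238 ]
(192, 320) [ 0.4613 -0.036   0.238 ]
(397, 3) [ 0.6858 -0.1671  0.068 ]
(387, 282) [ 0.4292 -0.1833  0.068 ]
(0, 18) [0.6638 0.2137 0.018 ]
(205, 17) [0.6701 0.0049 0.046 ]
(325, 16) [ 0.6771 -0.1053  0.046 ]
(211, 102) [5.958e-01 4.000e-04 4.600e-02]
(332, 88) [ 0.6151 -0.1156  0.046 ]
oil [0.716 0.125 0.   ]
```

Emit:
{"fn": "move_arm", "kwargs": {"deltas": [[-4,-5,-25,0,-0.3],[-4,-5,-50,0,-0.3],[-4,-5,-70,0,-0.3],[-4,-5,-85,0,-0.3],[-4,-5,-95,0,-0.3],[-4,-5,-104,0,-0.3],[-4,-5,-112,0,-0.3],[-4,-5,-112,0,-0.45]]}}

```text
time: 2.55
ee_pos: [0.5088, -0.1245, 0.2185]
orientation: [-0.0, 1.0, 0.024, -0.001]
ft_force: [-1.4, -0.3, 0.5]
opening: 0.273
grasp_force: 0.0
```

Run:
```python
from cell import ctrl,eyes
import cv2,numpy as np
s=ctrl.read_state();print(s["time"],s["ee_pos"],s["opening"],s["ft_force"])
c=eyes.read_camera("wrist");a=c["image"]
b=eyes.read_camera("side")["image"][200:360,220:420]
s=eyes.read_camera("scene")["image"][170:330,210:410]
v=np.hstack([cv2.resize(x,(400,320),interpolation=cv2.INTER_CUBIC) for x in(a,b)])
cv2.imwrite("pics/w2.png",v)
```

```text
2.55 [ 0.50879289 -0.12448165  0.21848286] 0.2731356663266538 [-1.38052282 -0.25228629  0.54322949]
```

View pics/w2.png

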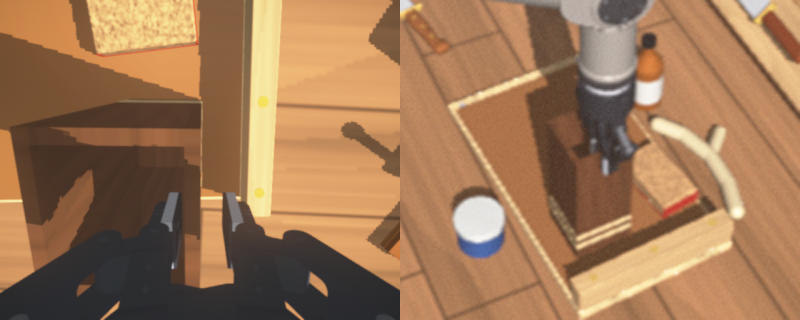

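The wrist part shows the pads at about (172,220) and (230,220), straddling the stop-side wall at about (197,200) without touching. The side part shows the block still upright. Next I'll tabulate the tipping path.

```bash
cat > tab.py <<'E'
import numpy as np
P=-34.4;LZ=18
def rim(th):return P+220*np.sin(th)-82*np.cos(th), LZ+220*np.cos(th)+82*np.sin(th)
if __name__=="__main__":
  for deg in range(0,95,5):
    t=np.radians(deg);ry,rz=rim(t)
    ztip=rz-14;g=25
    yo=P-90*np.cos(t)+(ztip-LZ-90*np.sin(t))*np.tan(t) if deg<80 else np.nan
    print(deg,"rimin y%.1f z%.1f | outer contact y%.1f tool y(out,g=23) %.1f innerplay %.1f"%(ry,rz,yo,yo+11.6,yo+23.2-ry))
E
python3 tab.py
```

```text
0 rimin y-116.4 z238.0 | outer contact y-124.4 tool y(out,g=23) -112.8 innerplay 15.2
5 rimin y-96.9 z244.3 | outer contact y-106.2 tool y(out,g=23) -94.6 innerplay 13.9
10 rimin y-77.0 z248.9 | outer contact y-87.5 tool y(out,g=23) -75.9 innerplay 12.6
15 rimin y-56.7 z251.7 | outer contact y-68.7 tool y(out,g=23) -57.1 innerplay 11.2
20 rimin y-36.2 z252.8 | outer contact y-49.8 tool y(out,g=23) -38.2 innerplay 9.6
25 rimin y-15.7 z252.0 | outer contact y-31.1 tool y(out,g=23) -19.5 innerplay 7.8
30 rimin y4.6 z249.5 | outer contact y-12.7 tool y(out,g=23) -1.1 innerplay 5.9
35 rimin y24.6 z245.2 | outer contact y5.0 tool y(out,g=23) 16.6 innerplay 3.6
40 rimin y44.2 z239.2 | outer contact y22.0 tool y(out,g=23) 33.6 innerplay 1.0
45 rimin y63.2 z231.5 | outer contact y37.9 tool y(out,g=23) 49.5 innerplay -2.1
50 rimin y81.4 z222.2 | outer contact y52.3 tool y(out,g=23) 63.9 innerplay -5.9
55 rimin y98.8 z211.4 | outer contact y64.8 tool y(out,g=23) 76.4 innerplay -10.7
60 rimin y115.1 z199.0 | outer contact y74.9 tool y(out,g=23) 86.5 innerplay -17.0
65 rimin y130.3 z185.3 | outer contact y81.4 tool y(out,g=23) 93.0 innerplay -25.8
70 rimin y144.3 z170.3 | outer contact y82.4 tool y(out,g=23) 94.0 innerplay -38.7
75 rimin y156.9 z154.1 | outer contact y73.7 tool y(out,g=23) 85.3 innerplay -60.0
80 rimin y168.0 z137.0 | outer contact ynan tool y(out,g=23) nan innerplay nan
85 rimin y177.6 z118.9 | outer contact ynan tool y(out,g=23) nan innerplay nan
90 rimin y185.6 z100.0 | outer contact ynan tool y(out,g=23) nan innerplay nan
```

Emit:
{"fn": "move_arm", "kwargs": {"deltas": [[0,5,0,0,-0.45],[0,9,0,0,-0.45],[0,12,0,0,-0.45],[-1,16,1,0,-0.45],[-1,21,2,0,-0.45],[-1,26,4,0,-0.45],[-1,31,5,0,-0.45],[-1,36,6,0,-0.45]]}}

```text
time: 3.5
ee_pos: [0.5084, -0.0877, 0.2255]
orientation: [0.0, 1.0, 0.024, 0.0]
ft_force: [0.4, -0.5, 2.3]
opening: 0.275
grasp_force: 0.6
```

Emit:
{"fn": "move_arm", "kwargs": {"deltas": [[0,5,1,0,-0.45],[0,10,2,0,-0.45],[-1,15,4,0,-0.45],[-1,20,5,0,-0.45],[-1,25,6,0,-0.45],[-1,30,7,0,-0.45],[-1,34,7,0,-0.45],[-1,34,7,0,-0.45]]}}

```text
time: 4.3
ee_pos: [0.5075, -0.0532, 0.2324]
orientation: [-0.0, 1.0, 0.025, 0.0]
ft_force: [0.2, -0.4, 0.1]
opening: 0.272
grasp_force: 0.1
```

Run:
```python
from cell import ctrl,eyes
import cv2,numpy as np
s=ctrl.read_state();print(s["time"],s["ee_pos"],s["opening"],s["ft_force"],s["grasp_force"])
c=eyes.read_camera("side");b=c["image"][170:320,220:420]
cv2.imwrite("pics/s3.png",cv2.resize(b,None,fx=3,fy=3,interpolation=cv2.INTER_CUBIC))
```

```text
4.3 [ 0.50751445 -0.05324647  0.23236723] 0.271653385744028 [ 0.21340646 -0.40986365  0.06959351] 0.13070684046397218
```

View pics/s3.png

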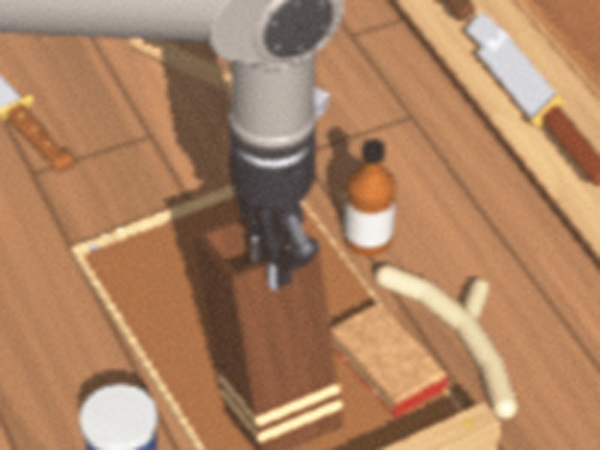

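The block is tipping about its far edge, at roughly 16°, and its base has not slid (foot stripes at about (300,415)). Continuing through the balance point.

Emit:
{"fn": "move_arm", "kwargs": {"deltas": [[0,5,1,0,-0.45],[0,10,2,0,-0.45],[-1,15,3,0,-0.45],[-1,20,3,0,-0.45],[-1,25,3,0,-0.45],[-1,29,3,0,-0.45],[-1,32,3,0,-0.45],[-1,35,3,0,-0.45]]}}

```text
time: 5.15
ee_pos: [0.5065, -0.0189, 0.2353]
orientation: [0.0, 1.0, 0.024, -0.0]
ft_force: [0.8, 0.3, -0.3]
opening: 0.276
grasp_force: 0.0
```

Emit:
{"fn": "move_arm", "kwargs": {"deltas": [[0,3,0,0,-0.45],[0,6,0,0,-0.45],[0,9,0,0,-0.45],[-1,12,-1,0,-0.45],[-1,14,-1,0,-0.45],[-1,14,-1,0,-0.45]]}}

```text
time: 5.75
ee_pos: [0.5054, -0.0047, 0.2343]
orientation: [-0.0, 1.0, 0.024, -0.0]
ft_force: [-0.6, -0.2, 0.0]
opening: 0.274
grasp_force: 0.1
```

Run:
```python
from cell import ctrl,eyes
import cv2,numpy as np
s=ctrl.read_state();print(s["time"],s["ee_pos"],s["opening"],s["ft_force"],s["wrist_torque"],s["grasp_force"])
```

```text
5.75 [ 0.50537914 -0.00472919  0.23429991] 0.274427756446677 [-0.64497442 -0.21119312  0.00743317] [0.02571941 0.0514195  0.04726384] 0.10179292119573802
```

Emit:
{"fn": "move_arm", "kwargs": {"deltas": [[0,0,-1,0,-0.35],[0,0,-2,0,-0.25],[0,0,-4,0,-0.15],[0,0,-5,0,-0.05],[0,0,-6,0,0.05],[0,0,-7,0,0.15],[0,0,-8,0,0.25],[0,0,-9,0,0.35]]}}

```text
time: 6.55
ee_pos: [0.5055, -0.0051, 0.2253]
orientation: [0.0, 1.0, 0.024, -0.0]
ft_force: [-0.6, 0.6, 0.0]
opening: 0.676
grasp_force: 0.2
```

Emit:
{"fn": "move_arm", "kwargs": {"deltas": [[0,0,-2,0,0.45],[0,0,-3,0,0.45],[0,5,-4,0,0.45],[0,9,-4,0,0.45],[0,9,-4,0,0.45]]}}

```text
time: 7.05
ee_pos: [0.5054, 0.005, 0.2213]
orientation: [-0.0, 1.0, 0.025, -0.0]
ft_force: [-0.4, 0.8, -0.4]
opening: 0.726
grasp_force: 0.2
```

Run:
```python
from cell import ctrl,eyes
import cv2,numpy as np
s=ctrl.read_state();print(s["time"],s["ee_pos"],s["opening"],s["ft_force"],s["wrist_torque"],s["grasp_force"])
c=eyes.read_camera("side");b=c["image"][140:320,200:420]
d=eyes.read_camera("wrist")["image"]
cv2.imwrite("pics/s4.png",np.hstack([cv2.resize(x,(400,320),interpolation=cv2.INTER_CUBIC) for x in(b,d)]))
```

```text
7.05 [0.50539323 0.00498536 0.22132512] 0.7259105216285269 [-0.38516964  0.83805039 -0.40015555] [ 0.12848932  0.01583317 -0.01895356] 0.23444920778274536
```

View pics/s4.png

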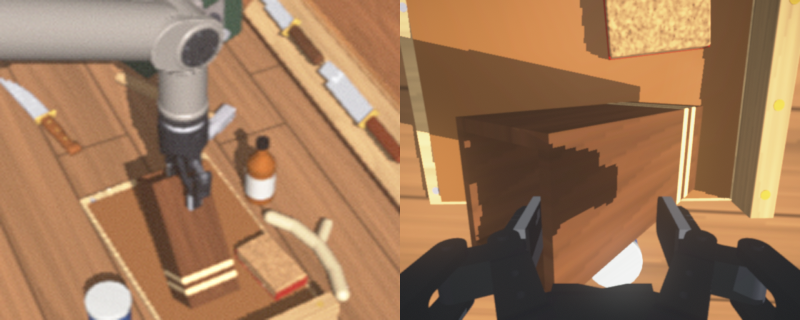

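The inner pad now holds the rim at about 38°, with a light +y load of about 0.8 N. In the wrist part, the outer pad at (672,220) stands clear behind the block. Next I'll swing the outer finger out to the side, turning about the inner finger.

Run:
```python
import numpy as np
I=np.array([-1.9,38.05]);prev=None
for k in range(13):
    f=1.58*k/12;a=-1.521+f
    sup=7.25*np.cos(f)+11*np.sin(f)-7.25
    p=I+38.1*np.array([np.cos(a),np.sin(a)])+[0,sup+5*k/12]
    print(k,p.round(1),round(f,2))
```

```text
0 [-0. -0.] 0.0
1 [5.  2.4] 0.13
2 [9.8 5.2] 0.26
3 [14.5  8.6] 0.4
4 [18.9 12.3] 0.53
5 [22.9 16.4] 0.66
6 [26.5 20.8] 0.79
7 [29.6 25.4] 0.92
8 [32.1 30.1] 1.05
9 [34.1 34.9] 1.19
10 [35.4 39.7] 1.32
11 [36.1 44.4] 1.45
12 [36.1 49. ] 1.58
```

Emit:
{"fn": "move_arm", "kwargs": {"deltas": [[5,2.5,-1,0.13,0.45],[10,5,-2,0.26,0.45],[14.5,8.5,-3,0.4,0.45],[19,12.5,-4,0.53,0.45],[23,16.5,-5,0.66,0.45],[26.5,21,-5,0.79,0.45],[29.5,25.5,-6,0.92,0.45],[32,30,-6,1.05,0.45]]}}

```text
time: 7.95
ee_pos: [0.5375, 0.0338, 0.2152]
orientation: [-0.0, 0.852, 0.524, -0.0]
ft_force: [-0.3, 1.0, -1.0]
opening: 0.725
grasp_force: 0.2
```

Emit:
{"fn": "move_arm", "kwargs": {"deltas": [[2,5,0,0.13,0.45],[3.5,10,-1,0.26,0.45],[4,14.5,-2,0.4,0.45],[4,19,-3,0.53,0.45],[4,19,-3,0.53,0.45]]}}

```text
time: 8.45
ee_pos: [0.5414, 0.0534, 0.2122]
orientation: [-0.0, 0.686, 0.727, 0.0]
ft_force: [0.2, 0.1, -0.3]
opening: 0.725
grasp_force: 0.2
```

Run:
```python
from cell import ctrl,eyes
import cv2,numpy as np
s=ctrl.read_state();print(s["time"],s["ee_pos"],s["opening"],s["ft_force"],s["wrist_torque"],s["joint_pos"],s["orientation"])
c=eyes.read_camera("side");b=c["image"][140:320,200:420]
d=eyes.read_camera("wrist")["image"]
cv2.imwrite("pics/s5.png",np.hstack([cv2.resize(x,(400,320),interpolation=cv2.INTER_CUBIC) for x in(b,d)]))
```

```text
8.45 [0.54135778 0.05336725 0.21222856] 0.7246904608796795 [ 0.22976702  0.07931015 -0.3277176 ] [ 0.0904054   0.0174229  -0.03327633] [ 0.41279315  0.28352001 -0.7057433   1.79979913  0.20118346  1.13145249
 -0.30181589] [-2.55822844e-04  6.86443929e-01  7.27182676e-01  1.52471189e-04]
```

View pics/s5.png

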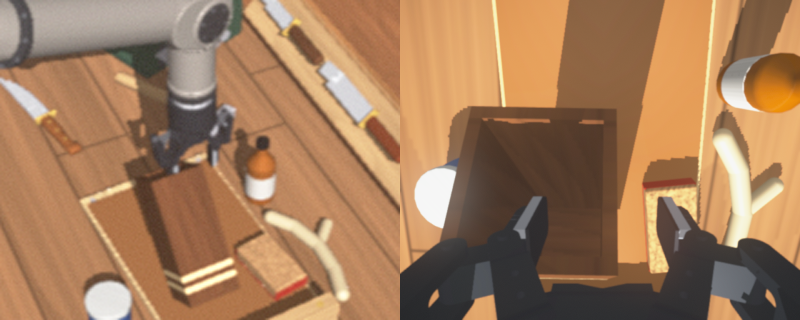

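The outer finger is now out to the side (wrist part, (672,215)). The inner finger is in the mouth at (530,215), holding the rim. Lowering now.

Emit:
{"fn": "move_arm", "kwargs": {"deltas": [[0,8,-2,0,0.45],[-1,15,-5,0,0.45],[-1,23,-9,0,0.45],[-1,30,-12,0,0.45],[-1,37,-16,0,0.45],[-2,44,-20,0,0.45],[-2,51,-24,0,0.45],[-2,57,-28,0,0.45]]}}

```text
time: 9.35
ee_pos: [0.5394, 0.1109, 0.1841]
orientation: [-0.0, 0.686, 0.727, 0.0]
ft_force: [-0.4, 2.0, 1.0]
opening: 0.727
grasp_force: 1.1
```

Run:
```python
from cell import ctrl,eyes
import cv2,numpy as np
s=ctrl.read_state();print(s["time"],s["ee_pos"],s["ft_force"])
c=eyes.read_camera("side");b=c["image"][140:320,200:420]
d=eyes.read_camera("wrist")["image"]
cv2.imwrite("pics/s6.png",np.hstack([cv2.resize(x,(400,320),interpolation=cv2.INTER_CUBIC) for x in(b,d)]))
```

```text
9.35 [0.53944691 0.11087147 0.18407669] [-0.3596249   1.99407237  0.98066528]
```

View pics/s6.png

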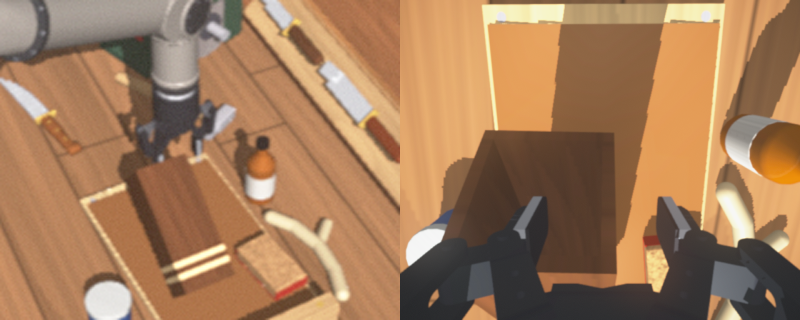

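It is at about 55° with a load of 2 N, and the foot has not moved. Continuing, with the finger height lagging slightly.

Emit:
{"fn": "move_arm", "kwargs": {"deltas": [[0,6,-1,0,0.45],[0,12,-4,0,0.45],[-1,18,-8,0,0.45],[-1,24,-13,0,0.45],[-1,29,-18,0,0.45],[-1,34,-23,0,0.45],[-1,39,-28,0,0.45],[-2,43,-32,0,0.45]]}}

```text
time: 10.25
ee_pos: [0.5374, 0.1535, 0.1518]
orientation: [-0.0, 0.686, 0.727, 0.0]
ft_force: [0.1, 1.7, -0.5]
opening: 0.726
grasp_force: 0.8
```

Run:
```python
from cell import ctrl,eyes
import cv2,numpy as np
s=ctrl.read_state();print(s["time"],s["ee_pos"],s["ft_force"],s["opening"])
S=eyes.read_camera("side");C=eyes.read_camera("scene")
np.savez("side7.npz",**S);np.savez("scene7.npz",**C)
b=S["image"][150:310,210:410];d=C["image"][170:330,200:400]
cv2.imwrite("pics/s7.png",np.hstack([cv2.resize(x,(400,320),interpolation=cv2.INTER_CUBIC) for x in(b,d)]))
```

```text
10.25 [0.53739481 0.15349989 0.15183243] [ 0.08709275  1.69875833 -0.49226696] 0.7262479100295871
```

View pics/s7.png

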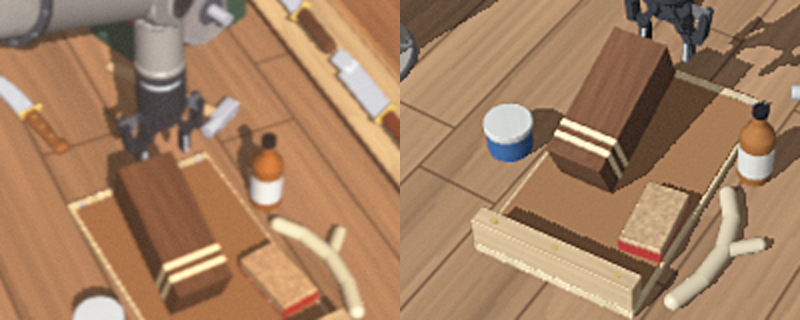

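The block is at about 69°, held, and square in the lane (scene part: foot at (585,165), rim at (625,50)). I have now viewed 11 pictures, one more than the 10 allowed, because I miscounted. I will view no more and use only numbers from here.

Emit:
{"fn": "move_arm", "kwargs": {"deltas": [[0,4,-4,0,0.45],[0,8,-9,0,0.45],[0,12,-14,0,0.45],[0,15,-18,0,0.45],[-1,18,-22,0,0.45],[-1,21,-27,0,0.45],[-1,24,-32,0,0.45],[-1,27,-37,0,0.45]]}}

```text
time: 11.15
ee_pos: [0.5365, 0.1804, 0.115]
orientation: [-0.0, 0.687, 0.727, 0.0]
ft_force: [-0.7, 1.9, -0.5]
opening: 0.722
grasp_force: 1.1
```

```bash
cat > blk.py <<'E'
# block's pale stripes in the two outer views: centroid of the biggest pale blob near the lane, + walnut mask outline
import cv2,numpy as np
from cell import ctrl,eyes
from h import *
def look(tag):
    s=ctrl.read_state();print(round(s["time"],2),s["ee_pos"].round(4),s["ft_force"].round(2))
    out={}
    for n in("scene","side"):
        c=eyes.read_camera(n);np.savez(f"{n}{tag}.npz",**c);im=c["image"]
        hsv=cv2.cvtColor(im,cv2.COLOR_BGR2HSV).astype(int);b,g,r=[im[...,i].astype(int) for i in range(3)]
        R=np.zeros(im.shape[:2],bool);x0,y0,x1,y1=(225,130,400,330) if n=="scene" else(230,180,400,350);R[y0:y1,x0:x1]=1
        wal=((r<125)&(r>50)&(r-b>18)&(r-b<62)&R).astype(np.uint8)
        wal=cv2.morphologyEx(wal,cv2.MORPH_OPEN,np.ones((3,3),np.uint8))
        k,l,st,ce=cv2.connectedComponentsWithStats(wal);i=1+np.argmax(st[1:,4])
        q=cv2.approxPolyDP(cv2.convexHull(np.argwhere(l==i)[:,::-1].astype(np.int32)),4,True)[:,0]
        print(n,"walnut area",st[i,4],"hull",q.tolist());out[n]=c
    return out
E
python3 -c "
from blk import look
look('8')"
```

```text
11.15 [0.5365 0.1804 0.115 ] [-0.68  1.94 -0.46]
scene walnut area 2406 hull [[326, 131], [322, 149], [225, 183], [225, 156], [244, 144]]
side walnut area 471 hull [[287, 288], [265, 251], [266, 229], [274, 230]]
```

Emit:
{"fn": "move_arm", "kwargs": {"deltas": [[0,2,-4,0,0.45],[0,4,-8,0,0.45],[0,6,-12,0,0.45],[0,8,-16,0,0.45],[0,10,-20,0,0.45],[-1,12,-24,0,0.45],[-1,14,-28,0,0.45],[-1,16,-32,0,0.45]]}}

```text
time: 12.05
ee_pos: [0.5354, 0.1959, 0.0829]
orientation: [0.0, 0.687, 0.727, -0.0]
ft_force: [0.1, 2.6, -1.5]
opening: 0.725
grasp_force: 1.0
```

Emit:
{"fn": "move_arm", "kwargs": {"deltas": [[0,1,-2,0,0.45],[0,2,-3,0,0.45],[0,3,-4,0,0.45],[0,4,-4,0,0.45],[0,5,-4,0,0.45],[0,6,-4,0,0.45]]}}

```text
time: 12.65
ee_pos: [0.5356, 0.2017, 0.0795]
orientation: [0.0, 0.687, 0.727, 0.0]
ft_force: [1.1, 0.1, 0.1]
opening: 0.724
grasp_force: 0.0
```

Run:
```python
import cv2,numpy as np
from cell import ctrl,eyes
from h import *
s=ctrl.read_state();print(s["time"],s["ee_pos"].round(4),s["ft_force"].round(2))
for n in("scene","side"):
    c=eyes.read_camera(n);np.savez(f"{n}9.npz",**c);im=c["image"]
    # project expected lying-block landmarks and report the local colours along the lane axis on the top face (z=.108)
    W=np.linalg.inv(c["world_from_camera"])
    for y in range(-60,230,12):
        p=W@np.array([.5075-.045*(y+80)/1000,y/1000,.108,1]);u=int(c["fx"]*p[0]/p[2]+c["cx"]);v=int(c["fy"]*p[1]/p[2]+c["cy"])
        print(y,im[v-1:v+2,u-1:u+2].mean((0,1)).round().astype(int).tolist(),end=" ")
    print(n)
```

```text
12.65 [0.5356 0.2017 0.0795] [1.06 0.05 0.13]
-60 [64, 87, 122] -48 [66, 88, 125] -36 [60, 83, 118] -24 [60, 82, 117] -12 [146, 178, 198] 0 [96, 122, 151] 12 [175, 210, 225] 24 [72, 96, 129] 36 [61, 83, 118] 48 [62, 84, 120] 60 [63, 85, 122] 72 [64, 86, 122] 84 [64, 87, 124] 96 [65, 89, 125] 108 [66, 88, 126] 120 [64, 88, 124] 132 [64, 86, 123] 144 [63, 85, 122] 156 [62, 83, 119] 168 [60, 81, 117] 180 [76, 102, 140] 192 [123, 135, 152] 204 [94, 88, 85] 216 [67, 62, 58] 228 [82, 89, 100] scene
-60 [58, 83, 125] -48 [59, 85, 129] -36 [55, 79, 120] -24 [57, 80, 120] -12 [115, 156, 190] 0 [112, 152, 187] 12 [149, 198, 229] 24 [60, 84, 125] 36 [56, 80, 121] 48 [57, 81, 123] 60 [55, 79, 121] 72 [58, 81, 123] 84 [57, 81, 124] 96 [56, 81, 124] 108 [57, 81, 124] 120 [57, 82, 124] 132 [56, 79, 121] 144 [55, 78, 119] 156 [53, 77, 117] 168 [56, 78, 120] 180 [72, 85, 113] 192 [77, 78, 86] 204 [62, 62, 71] 216 [67, 65, 72] 228 [66, 66, 73] side
```

The block is down: force is zero, and in both views the top face matches the z = 0.108 plane from y about -0.035 to 0.183, with the stripes near the foot. Next I'll measure its lateral position and yaw from the silhouette edges.

Run:
```python
import cv2,numpy as np
for n,xs in(("scene",np.arange(430,500,3)),("side",np.arange(520,585,3))):
    c=dict(np.load(f"{n}9.npz"));im=cv2.GaussianBlur(c["image"],(3,3),0);W=np.linalg.inv(c["world_from_camera"])
    for y in(-.02,.05,.10,.15):
        r=[]
        for x in xs:
            p=W@np.array([x/1000,y,.108,1]);u=c["fx"]*p[0]/p[2]+c["cx"];v=c["fy"]*p[1]/p[2]+c["cy"]
            r.append(int(cv2.getRectSubPix(im,(1,1),(u,v))[0,0,2]))
        g=np.abs(np.diff(r));print(n,y,"edge x",xs[g.argmax()]+1.5,r)
```

```text
scene -0.02 edge x 461.5 [96, 96, 98, 101, 101, 100, 100, 100, 99, 98, 100, 107, 112, 114, 115, 115, 115, 118, 118, 118, 119, 117, 116, 113]
scene 0.05 edge x 461.5 [172, 172, 174, 177, 179, 178, 177, 177, 175, 167, 147, 124, 115, 116, 118, 121, 123, 124, 122, 120, 117, 116, 117, 120]
scene 0.1 edge x 458.5 [174, 173, 174, 177, 178, 177, 176, 176, 170, 153, 131, 119, 119, 122, 124, 126, 125, 120, 117, 116, 118, 121, 125, 126]
scene 0.15 edge x 455.5 [175, 173, 174, 177, 178, 177, 177, 175, 162, 140, 125, 122, 122, 122, 124, 126, 125, 123, 121, 122, 123, 121, 120, 118]
side -0.02 edge x 551.5 [120, 118, 117, 115, 114, 115, 116, 116, 116, 121, 134, 152, 165, 172, 173, 173, 173, 173, 173, 173, 173, 173]
side 0.05 edge x 548.5 [117, 114, 114, 115, 116, 115, 114, 115, 122, 136, 154, 166, 170, 172, 172, 172, 172, 172, 172, 173, 173, 173]
side 0.1 edge x 545.5 [118, 118, 116, 114, 113, 112, 114, 120, 132, 148, 162, 170, 172, 171, 171, 171, 172, 172, 172, 172, 172, 172]
side 0.15 edge x 542.5 [116, 114, 112, 112, 112, 113, 116, 124, 141, 158, 168, 171, 172, 171, 171, 170, 171, 172, 172, 172, 172, 172]
```

Emit:
{"fn": "move_arm", "kwargs": {"deltas": [[0,10,0,0,0.6],[0,20,0,0,0.65],[-10,25,-5,0,0.69],[-20,25,-10,0,0.69],[-30,25,-15,0,0.69],[-35,25,-22,0,0.69],[-35,25,-30,0,0.69],[-35,25,-30,0,0.69]]}}

```text
time: 13.55
ee_pos: [0.4998, 0.2259, 0.048]
orientation: [-0.0, 0.687, 0.727, -0.001]
ft_force: [0.4, -0.3, 0.0]
opening: 0.85
grasp_force: 0.0
```

The block's yaw is about 0.056 against the board's 0.063, and its mouth centre is about (0.498, 0.184). Both agree with the given sizes. Now I'll push along the board with both fingertips on the side walls.

Emit:
{"fn": "move_arm", "kwargs": {"deltas": [[-1,-10,0,0,0.69],[-1,-18,0,0,0.69],[-1,-24,0,0,0.69],[-1,-28,0,0,0.69],[-1,-32,0,0,0.69],[-1,-36,0,0,0.69],[-1,-41,0,0,0.69],[0,-46,0,0,0.69]]}}

```text
time: 14.35
ee_pos: [0.5004, 0.1812, 0.0495]
orientation: [-0.0, 0.686, 0.727, 0.0]
ft_force: [-0.7, 2.4, 0.6]
opening: 0.844
grasp_force: 0.0
```

Emit:
{"fn": "move_arm", "kwargs": {"deltas": [[0,-6,0,0,0.69],[1,-12,0,0,0.69],[1,-18,0,0,0.69],[1,-24,0,0,0.69],[2,-30,0,0,0.69],[2,-36,0,0,0.69],[2,-42,0,0,0.69],[3,-48,0,0,0.69]]}}

```text
time: 15.15
ee_pos: [0.5033, 0.1324, 0.0493]
orientation: [-0.0, 0.687, 0.727, -0.0]
ft_force: [-1.1, 2.7, 1.1]
opening: 0.846
grasp_force: 0.0
```

Emit:
{"fn": "move_arm", "kwargs": {"deltas": [[0,-6,0,0,0.69],[1,-12,0,0,0.69],[1,-18,0,0,0.69],[1,-24,0,0,0.69],[2,-30,0,0,0.69],[2,-36,0,0,0.69],[2,-42,0,0,0.69],[3,-48,0,0,0.69]]}}

```text
time: 15.95
ee_pos: [0.5062, 0.0843, 0.0493]
orientation: [-0.0, 0.687, 0.727, -0.0]
ft_force: [-0.2, 2.7, 1.4]
opening: 0.846
grasp_force: 0.0
```

Emit:
{"fn": "move_arm", "kwargs": {"deltas": [[0,-3,0,0,0.69],[0,-6,0,0,0.69],[1,-9,0,0,0.69],[1,-12,0,0,0.69],[1,-15,0,0,0.69],[1,-18,0,0,0.69],[1,-20,0,0,0.69],[1,-22,0,0,0.69]]}}

```text
time: 16.75
ee_pos: [0.5074, 0.0625, 0.0493]
orientation: [0.0, 0.687, 0.727, -0.0]
ft_force: [0.9, 3.4, -0.9]
opening: 0.846
grasp_force: 0.0
```

Emit:
{"fn": "move_arm", "kwargs": {"deltas": [[0,-1.5,0,0,0.69],[0,-3,0,0,0.69],[0,-4,0,0,0.69],[0,-5,0,0,0.69],[0,-6,0,0,0.69]]}}

```text
time: 17.25
ee_pos: [0.5073, 0.0571, 0.0493]
orientation: [-0.0, 0.687, 0.727, 0.0]
ft_force: [-0.9, 3.5, -1.0]
opening: 0.846
grasp_force: 0.0
```

Emit:
{"fn": "move_arm", "kwargs": {"deltas": [[0,-0.8,0,0,0.69],[0,-1.5,0,0,0.69],[0,-1.5,0,0,0.69]]}}

```text
time: 17.55
ee_pos: [0.507, 0.0571, 0.0494]
orientation: [-0.001, 0.686, 0.727, 0.001]
ft_force: [-1.8, 5.9, -1.2]
opening: 0.846
grasp_force: 0.0
```

Emit:
{"fn": "move_arm", "kwargs": {"deltas": [[0,-0.8,0,0,0.69],[0,-1.5,0,0,0.69],[0,-1.5,0,0,0.69]]}}

```text
time: 17.85
ee_pos: [0.5068, 0.0571, 0.0495]
orientation: [-0.001, 0.686, 0.728, 0.001]
ft_force: [-2.3, 8.1, -0.5]
opening: 0.847
grasp_force: 0.0
```

The tool stopped at y = 0.057 while the force climbs, so the base is on the stop. I'll press a little to seat it, then withdraw.

Emit:
{"fn": "move_arm", "kwargs": {"deltas": [[0,-1.5,0,0,0.69],[0,-3,0,0,0.69],[0,-3,0,0,0.69],[0,-3,0,0,0.69]]}}

```text
time: 18.25
ee_pos: [0.5065, 0.057, 0.0497]
orientation: [-0.003, 0.686, 0.728, 0.003]
ft_force: [-3.1, 13.8, 0.9]
opening: 0.844
grasp_force: 0.0
```

Emit:
{"fn": "move_arm", "kwargs": {"deltas": [[0,3,0,0,0.69],[0,8,0,0,0.69],[0,20,0,0,0.69],[0,40,0,0,0.69],[0,60,10,0,0.69],[0,80,40,0,0.69],[0,100,80,0,0.69],[0,100,120,0,0.69]]}}

```text
time: 19.05
ee_pos: [0.5067, 0.1553, 0.1717]
orientation: [-0.001, 0.685, 0.729, 0.001]
ft_force: [1.0, -0.7, -0.8]
opening: 0.844
grasp_force: 0.0
```

Run:
```python
import cv2,numpy as np
from cell import ctrl,eyes
s=ctrl.read_state();print(s["time"],s["ee_pos"].round(3),s["ft_force"].round(1))
for n,xs in(("scene",np.arange(440,500,2)),("side",np.arange(525,590,2))):
    c=eyes.read_camera(n);np.savez(f"{n}10.npz",**c);im=cv2.GaussianBlur(c["image"],(3,3),0);W=np.linalg.inv(c["world_from_camera"])
    def red(x,y,z):
        p=W@np.array([x/1000,y/1000,z,1]);return int(cv2.getRectSubPix(im,(1,1),(c["fx"]*p[0]/p[2]+c["cx"],c["fy"]*p[1]/p[2]+c["cy"]))[0,0,2])
    e=[]
    for y in range(-110,31,20):
        g=np.abs(np.diff([red(x,y,.108) for x in xs]));e.append((y,xs[g.argmax()]+1,int(g.max())))
    print(n,"edges",e)
    for x in(490,510,530):print(" y-profile x",x,[(y,red(x,y,.108)) for y in range(-204,-100,6)])
    print(" rim",[(y,red(505,y,.108)) for y in range(20,70,4)])
```

```text
19.05 [0.507 0.155 0.172] [ 1.  -0.7 -0.8]
scene edges [(-110, np.int64(449), 29), (-90, np.int64(455), 34), (-70, np.int64(459), 16), (-50, np.int64(467), 6), (-30, np.int64(467), 6), (-10, np.int64(457), 11), (10, np.int64(463), 15), (30, np.int64(461), 13)]
 y-profile x 490 [(-204, 161), (-198, 144), (-192, 130), (-186, 120), (-180, 119), (-174, 117), (-168, 118), (-162, 116), (-156, 134), (-150, 215), (-144, 189), (-138, 127), (-132, 199), (-126, 215), (-120, 134), (-114, 120), (-108, 123), (-102, 124)]
 y-profile x 510 [(-204, 170), (-198, 117), (-192, 126), (-186, 125), (-180, 119), (-174, 117), (-168, 115), (-162, 114), (-156, 127), (-150, 205), (-144, 211), (-138, 129), (-132, 179), (-126, 222), (-120, 143), (-114, 117), (-108, 119), (-102, 120)]
 y-profile x 530 [(-204, 191), (-198, 120), (-192, 123), (-186, 128), (-180, 120), (-174, 115), (-168, 120), (-162, 122), (-156, 126), (-150, 194), (-144, 225), (-138, 141), (-132, 161), (-126, 224), (-120, 161), (-114, 117), (-108, 121), (-102, 121)]
 rim [(20, 118), (24, 119), (28, 119), (32, 119), (36, 120), (40, 131), (44, 153), 
[... 489 characters left out ...]
0, 175), (-114, 127), (-108, 126), (-102, 127)]
 y-profile x 510 [(-204, 229), (-198, 167), (-192, 128), (-186, 131), (-180, 126), (-174, 123), (-168, 123), (-162, 122), (-156, 130), (-150, 202), (-144, 234), (-138, 166), (-132, 168), (-126, 230), (-120, 193), (-114, 132), (-108, 123), (-102, 124)]
 y-profile x 530 [(-204, 231), (-198, 176), (-192, 128), (-186, 131), (-180, 129), (-174, 124), (-168, 122), (-162, 124), (-156, 132), (-150, 184), (-144, 233), (-138, 185), (-132, 161), (-126, 228), (-120, 212), (-114, 138), (-108, 123), (-102, 122)]
 rim [(20, 121), (24, 122), (28, 122), (32, 123), (36, 123), (40, 120), (44, 113), (48, 105), (52, 101), (56, 100), (60, 100), (64, 101), (68, 110)]
```

The rim is at y about 0.042, which puts the base at about -0.178, level with the stop face. The stripes are square to within about 1° and the tool is clear, so I'll hand in.

```bash
python3 -c "
from cell import job
print(job.hand_in())"
```

```text
the job is handed in; nothing more can be done
None
```

The job is handed in, with no verdict returned: by my measurements the block was let down gently, lies on its side with its base snug and square against the stop, and the tool is clear, but I viewed 11 pictures (limit 10) and did not re-measure the bystanders.

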